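# Clamp the infusion jar on the bench shaker

### The job

The jar of botanicals already stands in its place on the bench shaker. With a finger, push the clamp strap round by its upright tab until it lies across the jar's lid, fully home against its stop; only then push the black cam lever all the way down so that the pad presses on the lid. Leave the jar standing in its place, and do not disturb the other things on the bench.

Things in the scene. Friction and masses are not known exactly. Their poses are not given: they have to be found in the camera images.
- shaker: White bench shaker, fixed, 210 (x) x 230 (y) mm; origin under its centre on the bench, z up. Grey platform's top 68 mm above the bench. In its own axes: jar at the centre between four steel pins (30 mm tall, 8 mm thick), clamp pivot post (18 mm thick) at x 0, y +70 mm. The closed strap runs from the pivot along -y over the jar; it opens towards -x, over the front edge.
- strap (a joint): Clamp strap, level flat steel bar 24 mm wide, 165 to 171 mm above the bench, reaching 145 mm from its vertical pivot axis. Value = how far it stands open, rad: 0 = fully home across the jar (hard stop), up to 1.6; seen from above it closes counter-clockwise about the pivot. Stiff: stays where it is left; about 1.2 N at the tab moves it.
- stop (a point): Top centre of the steel stop post on the platform, 12 mm thick, 171 mm above the bench (level with the strap's top), 120 mm along the closed strap from the pivot, on the side away from the opening; the closed strap's side rests against it.
- pivot (a point): On the strap's vertical pivot axis, 171 mm above the bench.
- tab (a point): Centre of the upright flat steel tab on the free end of the strap, 133 mm from the pivot axis, 191 mm above the bench. Tab: 8 mm thick across the strap, 24 mm long along it, top 211 mm above the bench (40 mm above the strap). Axes turn with the strap: y points to the pivot, x across the strap in the closing direction.
- lever (a joint): Black cam lever on top of the strap, hinged across it 70 mm from the pivot axis, 183 mm above the bench. Value = angle raised, rad: 0 = flat along the strap (all the way down, hard stop), up to 1.1; it points back to the strap's pivot and up. Stiff: stays where it is left; 3 to 4 N straight down near its tip moves it, up to about 10 N at the end, where the pad presses.
- lever_tip (a point): On the lever's upper face 3 mm short of its free end, 62 mm from the lever's hinge along it and 9 mm above the hinge's level when flat (then 192 mm above the bench and 8 mm from the pivot axis). The lever's black end is 22 mm wide and 9 mm thick.
- clamp_pad: Round black rubber pressure pad, 26 mm across, 6 mm thick, under the strap below the lever's hinge; origin at its underside's centre. The lever drives it: 5 mm of drop per rad, it meets the jar's lid over the last 0.12 rad of the lever (strap home), and presses with about 20 N when the lever is flat.
- jar: Glass jar of reddish-brown botanicals with a metal lid, 68 mm across, 85 mm tall, about 0.3 kg, loose between the four pins; origin at its underside's centre. The lid's top is 153 mm above the bench.
- spare_jar: Another lidded glass jar, 66 mm across, 115 mm tall, standing on the bench beside the shaker; origin at its underside's centre. To be left alone.
- flask: Amber glass bottle with black cap, 48 mm across, 130 mm tall, standing on the bench beside the shaker; origin at its underside's centre. To be left alone.
- mortar: White ceramic mortar bowl, 90 mm across, 50 mm tall, standing on the bench beside the shaker; origin at its underside's centre. To be left alone.

How it is judged:
By the outcome, as a careful person would: the job done as asked, in the order asked, and still so for the second after the job is handed in, with the robot touching nothing.
It also fails if it takes over 48 s, if anything falls off the work surface, if the arm or the gripper's body presses on something with over 40 N, if the wrist force passes 120 N, or if a joint passes its speed limit or range.

### The arm

A 6-joint arm with a two-finger parallel gripper is mounted at the origin on the work surface. World frame = base frame: x ahead of the robot, y to its left, z up, the work surface at z = 0. Lengths are in m, angles in rad, forces in N, time in s.
With the tool pointing down it reaches from about 0.2 to 0.875 m from the base axis. Payload 3.4 kg.
Tool frame: the origin (TCP) lies at the very end of the fingers, on their centre line; the grasp point (between the pads) lies 19 mm behind it; z points along the fingers, y is the direction in which the jaws open and shut (so a half turn about z gives the same grasp; the last joint's range is limited). The gripper opens to 94 mm and grips with 3 to 60 N. Pads are 16 mm wide; open, the fingers measure 119 mm over their backs; the gripper's body (75 mm by 177 mm) begins 78 mm behind the grasp point.
Start: joints at [-1.276, 0.276, 1.505, -0, 1.361, -0.121], TCP at [0.232, -0.526, 0.205] pointing down, gripper open.
Joint ranges: [-2.89, 2.89], [-0.75, 2.08], [0.22, 2.7], [-1.18, 4.32], [0.11, 2.71], [-2.7, 2.7]. Speed limits (rad/s): [2.57, 2.57, 3.14, 3.14, 3.14, 3.14].

### API

Orientations are given as a unit quaternion [x, y, z, w].
In Python, from station import env, capture gives the robot as it stands.
- The arm moves only by the tool arm_command, never from a script. Its argument "commands" is a list that holds one entry, the list of rows, each a list of 5 numbers: the shift along the world's x, y, z each as a share of 30 cm, from -1 to 1, then the turn about the world's z as a share of 90 degrees, from -1 to 1, then the gripper command: -1 is fully open, 1 is shut, values between are in proportion. In form: [[[x, y, z, yaw, grip], ...]]. A call has 1 to 20 rows; each row shifts and turns the pose as measured when the row begins; what a row does not reach is not made up. A row lasts 1/10 s, in which the tool goes at most 50 mm and 8.59 degrees, less where a joint would pass 70% of its speed; a pose out of reach is approached as far as the arm can. A call with a number of a shift or a turn outside -1 to 1 is refused whole. A call with a gripper value outside its range is refused whole. The fingers move at their own pace and stop on an object; "grip_force" is the grip in N (left out, the last holds). Time passes only in rows, so rows that do not move let the fingers close. It gives the time, the measured TCP pose, the force and the opening at its end, in the units of the state.
- env.get_obs(): the state, without advancing time (a new reading comes with each control period).
- capture(name): name is "scene" or "top" or "wrist"; returns a dict with "img" (480x640x3 uint8, red, green, blue), "z_map" (480x640 float32, m along the optical axis (not along the pixel's ray), 0 where there is no reading), "mtx" (3x3 intrinsics, pixels), "origin" and "orientation" of the camera in the world. Camera axes: x right, y up, looking along -z (the intrinsics and any distortion apply to the point x, -y, -z); pixel columns grow to the right and rows downward; lengths in m; the calibration is good to about 2 mm. A picture is of the moment at which its call begins.
- env.close_job(): hands the job in, once; it reports no verdict.
The state is a dict: "t": time; "q": joint angles; "dq": joint speeds; "joint_torque": joint torques, N m; "position": TCP position; "ee_rot": TCP orientation; "ft_force": force on the tool from outside, world axes, zero at the start; "wrist_torque": the same for the moment, N m; "grip_width": finger opening in m.
Only numpy, scipy, OpenCV 4.12 (cv2) and the standard library are available. Lean on these libraries where they do the work, as an engineer would, in place of code of your own. Each camera call takes 0.05 s, during which the arm holds its last target.

## Working session

There is one attempt and no reset: what is moved stays moved. The work goes in short steps, Python scripts to look and compute and a tool call to move; the robot and the scene stay as the last step left them, time stands still between calls to the robot, and variables do not carry over. Pictures are saved under pics/ and viewed, and the job is handed in when it is done.

Besides the shell and the picture viewer there is one more tool, called after "Call:" as name([rows], argument=value, ...), one row to a line, values as JSON. arm_command: Moves the arm, as the interface text tells. Its arguments: {"type":"object","properties":{"commands":{"type":"array","items":{"type":"array","items":{"type":"array","items":{"type":"number"}}}},"grip_force":{"type":"number"}},"required":["commands"]}

```bash
mkdir -p pics; cat > h.py <<'E'
import numpy as np, cv2
from scipy.spatial.transform import Rotation as R
from station import env, capture
def cloud(c):
    z=c["z_map"]; h,w=z.shape; u,v=np.meshgrid(np.arange(w),np.arange(h)); K=c["mtx"]
    x=(u-K[0,2])/K[0,0]*z; y=(v-K[1,2])/K[1,1]*z
    P=np.stack([x,-y,-z],-1)
    o=np.array(c["orientation"]); M=o if o.shape==(3,3) else R.from_quat(o).as_matrix()
    W=P@M.T+np.array(c["origin"]); W[z==0]=np.nan
    return W
E
python3 - <<'E'
from h import *
for n in ["scene","top"]:
    c=capture(n); cv2.imwrite(f"pics/{n}1.png",c["img"][:,:,::-1]); W=cloud(c); np.save(n+".npy",W); print(n,c["origin"],c["orientation"],c["mtx"],[k for k in c])
print(env.get_obs())
E
```

```text
scene [ 0.92085699 -0.17869965  0.85366129] [0.22932552 0.13594218 0.47746955 0.83722897] [[439.77917533   0.         320.54743612]
 [  0.         439.77917533 235.62329944]
 [  0.           0.           1.        ]] ['img', 'z_map', 'mtx', 'origin', 'orientation']
top [0.42727896 0.05333161 0.97744518] [ 0.05810355 -0.06616761 -0.69805875  0.71060524] [[474.56600264   0.         322.93209728]
 [  0.         474.56600264 239.46393089]
 [  0.           0.           1.        ]] ['img', 'z_map', 'mtx', 'origin', 'orientation']
{'t': 0.1, 'q': array([-1.27600320e+00,  2.76523856e-01,  1.50599753e+00,  2.65944191e-07,
        1.36072566e+00, -1.20978090e-01]), 'dq': array([ 1.56664289e-04, -5.99347267e-04, -2.12154236e-03,  2.02418361e-03,
       -1.02806036e-03,  8.27768639e-05]), 'joint_torque': array([ 2.35627391e-03, -4.05452299e+01, -2.37778473e+01,  7.03414972e-02,
        2.98687059e-02, -5.40717815e-05]), 'position': array([ 0.232095  , -0.52551058,  0.20469935]), 'ee_rot': array([ 9.78469165e-01,  2.06391398e-01, -7.16695167e-05, -8.24084944e-04]), 'ft_force': array([ 0.36715462, -0.06196034,  0.53278026]), 'wrist_torque': array([ 0.01646006, -0.02886183,  0.00884885]), 'grip_width': 0.0942434641627343}
```

View pics/scene1.png

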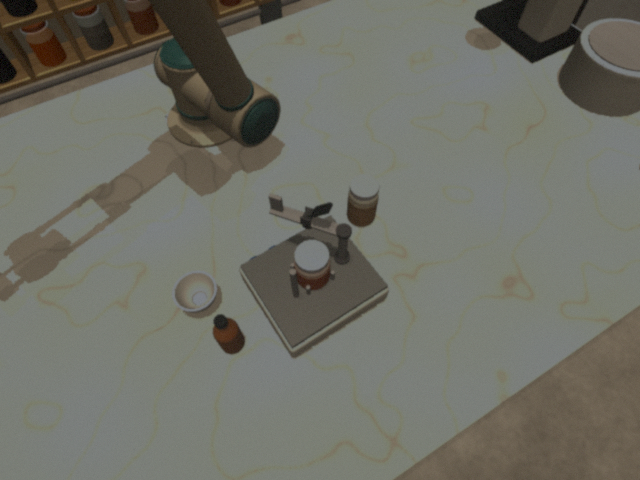

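View pics/top1.png

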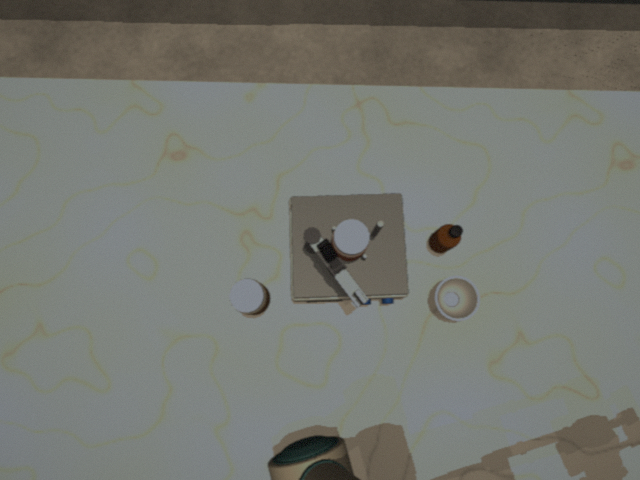

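The top view shows the pivot near (313,235), the jar lid at (352,238), the stop at (379,225) and the strap's free end at (362,298). Next I'll measure these positions.

```bash
python3 - <<'E'
from h import *
W=np.load("top.npy")
img=cv2.imread("pics/top1.png")
cv2.imwrite("pics/top_crop.png",cv2.resize(img[180:330,220:490],None,fx=2.9,fy=2.9,interpolation=cv2.INTER_CUBIC))
s=cv2.imread("pics/scene1.png")
cv2.imwrite("pics/scene_crop.png",cv2.resize(s[170:360,160:420],None,fx=3,fy=3,interpolation=cv2.INTER_CUBIC))
def rep(n,m,W):
    P=W[m]; print(n,len(P),np.round(P.mean(0),4),np.round(np.median(P,0),4),np.round(P.min(0),4),np.round(P.max(0),4))
reg=np.zeros(W.shape[:2],bool); reg[180:330,280:420]=1
rep("z.145-.158",reg&(abs(W[...,2]-.152)<.006),W)
rep("strap.16-.176",reg&(abs(W[...,2]-.169)<.007),W)
rep("hi",reg&(W[...,2]>.18),W)
for (u,v) in [(313,235),(379,225),(362,298),(352,238),(327,250),(365,298),(291,198),(402,194),(408,296),(291,300)]:
    print((u,v),np.round(W[v,u],4))
import sys
for nm in ["top","scene"]:
    V=np.load(nm+".npy"); m=(V[...,2]>.176)&(V[...,2]<.26)&(V[...,0]>.25)&(abs(V[...,1])<.25)
    n,l=cv2.connectedComponents(m.astype(np.uint8))
    for i in range(1,n): rep(nm+str(i),l==i,V)
# platform orientation
m=(abs(W[...,2]-.068)<.006)&reg
pts=W[m][:,:2].astype(np.float32); print(cv2.minAreaRect(pts*1000))
E
```

```text
z.145-.158 1011 [ 0.5806 -0.0044  0.1523] [ 0.5809 -0.0044  0.1523] [ 0.5491 -0.0558  0.1465] [0.6123 0.0274 0.1574]
strap.16-.176 832 [0.5271 0.0218 0.1711] [0.5117 0.0117 0.1707] [ 0.4562 -0.0587  0.1622] [0.6075 0.0799 0.176 ]
hi 602 [0.5247 0.0255 0.2089] [0.5312 0.0306 0.2099] [ 0.461  -0.0253  0.18  ] [0.5612 0.0568 0.2365]
(313, 235) [0.5776 0.0626 0.1744]
(379, 225) [ 0.5985 -0.0519  0.1692]
(362, 298) [ 0.4695 -0.0189  0.2083]
(352, 238) [ 0.5772 -0.0061  0.1548]
(327, 250) [0.5446 0.039  0.2216]
(365, 298) [ 0.4716 -0.0276  0.1703]
(291, 198) [0.6715 0.1088 0.0665]
(402, 194) [ 7.029e-01 -1.234e-01 -1.000e-04]
(408, 296) [ 4.866e-01 -1.330e-01  3.000e-04]
(291, 300) [ 0.4744  0.1069 -0.0016]
top1 1 [0.5876 0.0696 0.1767] [0.5876 0.0696 0.1767] [0.5876 0.0696 0.1767] [0.5876 0.0696 0.1767]
top2 1 [0.5876 0.0662 0.1768] [0.5876 0.0662 0.1768] [0.5876 0.0662 0.1768] [0.5876 0.0662 0.1768]
top3 2 [0.5849 0.0739 0.1763] [0.5849 0.0739 0.1763] [0.584  0.073  0.1762] [0.5858 0.0747 0.1763]
top4 2 [0.5833 0.0661 0.1764] [0.5833 0.0661 0.1764] [0.5825 0.0661 0.1763] [0.5842 0.0661 0
[... 1140 characters left out ...]
41 0.0683 0.1763] [0.5633 0.0674 0.1761] [0.565  0.0691 0.1765]
top17 1 [0.5634 0.0623 0.1761] [0.5634 0.0623 0.1761] [0.5634 0.0623 0.1761] [0.5634 0.0623 0.1761]
top18 103 [ 0.4716 -0.0149  0.2051] [ 0.4715 -0.0152  0.2093] [ 0.461  -0.0253  0.1762] [ 0.4821 -0.0059  0.2138]
scene1 194 [ 0.4761 -0.0186  0.1985] [ 0.4763 -0.0187  0.2006] [ 0.4624 -0.0276  0.1762] [ 0.4855 -0.008   0.2142]
scene2 365 [0.5385 0.0278 0.2091] [0.5377 0.0274 0.2104] [0.5057 0.0045 0.1778] [0.5631 0.055  0.2371]
scene3 133 [0.5787 0.0633 0.1772] [0.5784 0.0633 0.1771] [0.5643 0.0492 0.176 ] [0.5929 0.0774 0.1794]
((581.3650512695312, -4.194671630859375), (200.84466552734375, 220.3865203857422), 2.864058494567871)
```

View pics/top_crop.png

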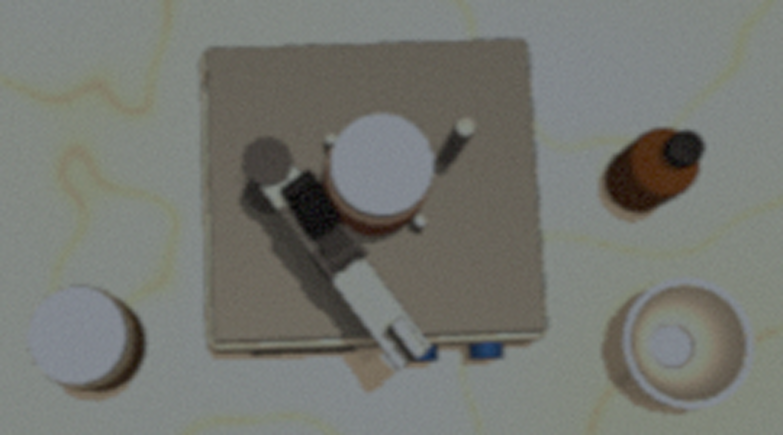

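View pics/scene_crop.png

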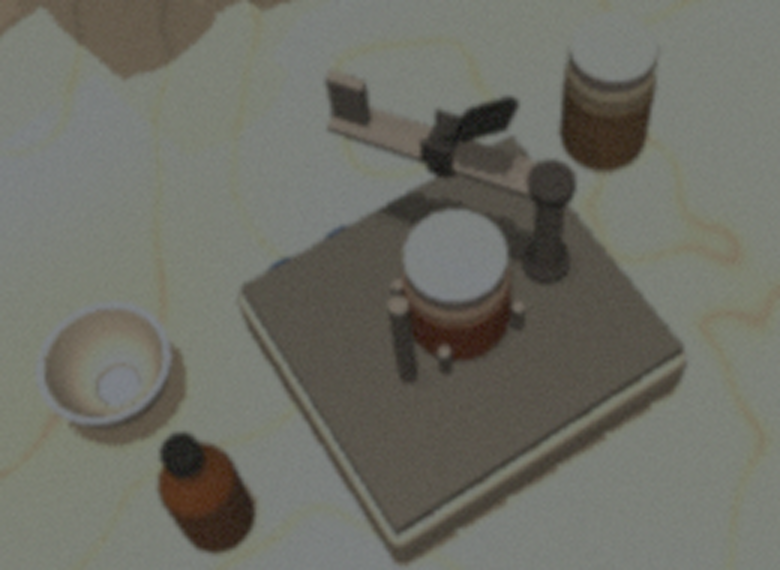

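Call:
arm_command([
  [[0,0,0.15,0.08,1],[0,0,0.12,0.08,1],[0.06,0.14,0,0,1],[0.06,0.14,0,0,1],[0.06,0.14,0,0,1],[0.06,0.14,0,0,1],[0.06,0.14,0,0,1],[0.06,0.14,0,0,1],[0.06,0.14,0,0,1],[0.06,0.14,0,0,1],[0.06,0.14,0,0,1],[0.06,0.14,0,0,1],[0,0,0,0,1]],
], grip_force=30)

```text
t: 1.4
position: [0.4128, -0.0871, 0.2814]
ee_rot: [0.944, 0.33, -0.0, -0.007]
ft_force: [0.0, 0.1, 0.6]
grip_width: 0.0001
```

Call:
arm_command([
  [[0.08,0.15,0,0,1],[0.08,0.15,0,0,1],[0,0,0,0,1]],
])

```text
t: 1.7
position: [0.4589, -0.0013, 0.2807]
ee_rot: [0.944, 0.33, -0.001, -0.005]
ft_force: [-0.0, -1.3, 0.2]
grip_width: 0.0005
```

```bash
python3 - <<'E'
from h import *
o=env.get_obs(); print(o["position"],o["ee_rot"],o["ft_force"],o["t"])
for n in ["top","scene","wrist"]:
    c=capture(n); cv2.imwrite(f"pics/{n}2.png",c["img"][:,:,::-1])
    if n=="wrist":
        W=cloud(c); np.save("wrist.npy",W)
        m=(W[...,2]>.2)&(W[...,2]<.225)&(W[...,1]<.01)&(W[...,0]<.5);print(m.sum(),W[m].mean(0) if m.any() else 0)
E
```

```text
[ 0.45888586 -0.00133259  0.28070309] [ 0.94410291  0.32960301 -0.00118792 -0.00549054] [-0.0146304  -1.34061721  0.16803158] 1.7
416 [ 0.47354674 -0.0165633   0.20953316]
```

View pics/wrist2.png

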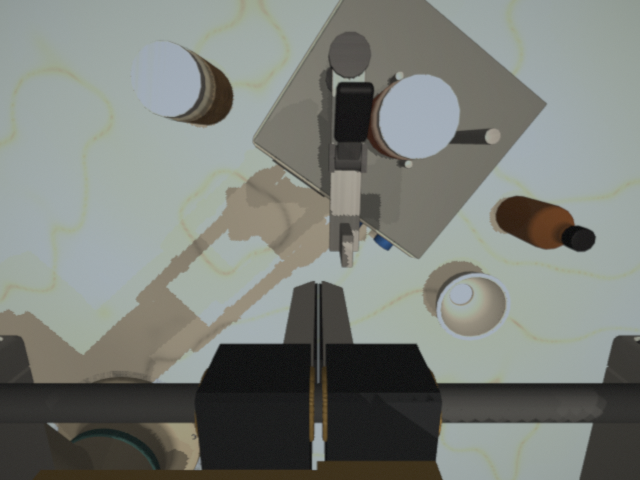

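View pics/scene2.png

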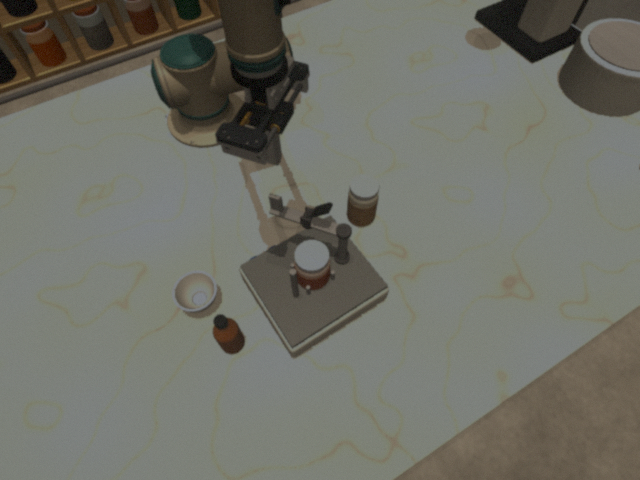

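The wrist view shows the tab top at (347,250), with the closed fingers on its open side. Next I descend beside it.

Call:
arm_command([
  [[-0.01,0.01,-0.12,0,1],[0,0,-0.12,0,1],[0,0,-0.08,0,1],[0,0,0,0,1]],
])

```text
t: 2.25
position: [0.4518, -0.0108, 0.1834]
ee_rot: [0.947, 0.322, -0.002, -0.002]
ft_force: [0.2, 0.6, 0.2]
grip_width: 0.0007
```

```bash
python3 - <<'E'
import numpy as np
P=np.array([.578,.0655]); d0=np.deg2rad(-141.9); s=.0165
for a in range(0,56,5):
    d=d0+np.deg2rad(a); r=np.array([np.cos(d),np.sin(d)]); n=np.array([-r[1],r[0]])
    p=P+.133*r-s*n; print(a,np.round(p,4))
E
```

```text
0 [ 0.4632 -0.0036]
5 [ 0.4696 -0.0133]
10 [ 0.4769 -0.0225]
15 [ 0.4849 -0.031 ]
20 [ 0.4937 -0.0387]
25 [ 0.5031 -0.0456]
30 [ 0.5131 -0.0517]
35 [ 0.5235 -0.057 ]
40 [ 0.5344 -0.0612]
45 [ 0.5456 -0.0646]
50 [ 0.5571 -0.0669]
55 [ 0.5687 -0.0682]
```

Call:
arm_command([
  [[0.015,0.015,0,0,1],[0.015,0.012,0,0,1],[0,0,0,0,1]],
])

```text
t: 2.55
position: [0.4624, -0.0053, 0.1862]
ee_rot: [0.948, 0.319, -0.0, -0.001]
ft_force: [0.6, 1.1, -1.1]
grip_width: 0.0004
```

Call:
arm_command([
  [[0.02,-0.032,-0.005,0.055,1],[0.024,-0.031,-0.005,0.055,1],[0.027,-0.028,0,0.055,1],[0,0,0,0,1]],
])

```text
t: 2.95
position: [0.4853, -0.0325, 0.1874]
ee_rot: [0.896, 0.444, 0.001, -0.0]
ft_force: [0.4, 0.4, 0.0]
grip_width: 0.0006
```

```bash
cat > m.py <<'E'
from h import *
import sys
n=sys.argv[1]; tag=sys.argv[2]
c=capture(n); cv2.imwrite(f"pics/{n}{tag}.png",c["img"][:,:,::-1]); W=cloud(c); np.save(n+".npy",W)
o=env.get_obs(); print(o["t"],o["position"],o["ft_force"])
E
python3 m.py wrist 3; python3 m.py top 3
```

```text
3.0 [ 0.48485475 -0.03206849  0.18744676] [-0.22621174 -0.1082329   0.68307901]
3.05 [ 0.48441776 -0.03174289  0.18728896] [-0.55676974 -0.06460418  1.28167939]
```

View pics/wrist3.png

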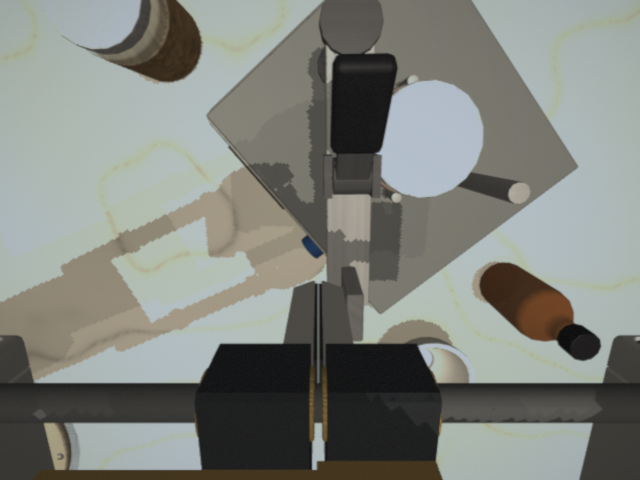

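The tab is moving with the finger: it sits at (352,300), right against the finger. I continue along the arc.

Call:
arm_command([
  [[0.031,-0.024,-0.01,0.055,1],[0.032,-0.022,-0.005,0.055,1],[0.033,-0.019,0,0.055,1],[0.035,-0.017,0,0.055,1],[0,0,0,0,1]],
])

```text
t: 3.55
position: [0.5208, -0.0544, 0.1847]
ee_rot: [0.804, 0.594, -0.001, -0.002]
ft_force: [0.4, 0.0, -0.1]
grip_width: 0.0006
```

Call:
arm_command([
  [[0.036,-0.015,0,0.055,1],[0.037,-0.012,0,0.055,1],[0.037,-0.01,0,0.055,1],[0,0,0,0,1]],
])

```text
t: 3.95
position: [0.55, -0.0636, 0.1853]
ee_rot: [0.721, 0.693, -0.003, -0.003]
ft_force: [-0.0, 0.6, -0.7]
grip_width: 0.0002
```

```bash
python3 m.py wrist 4; python3 m.py scene 4
```

```text
4.0 [ 0.54919066 -0.06329844  0.18534197] [0.42672351 1.1464072  0.23468087]
4.05 [ 0.54895934 -0.0632432   0.18538331] [0.56058026 0.11450893 0.59697264]
```

View pics/wrist4.png

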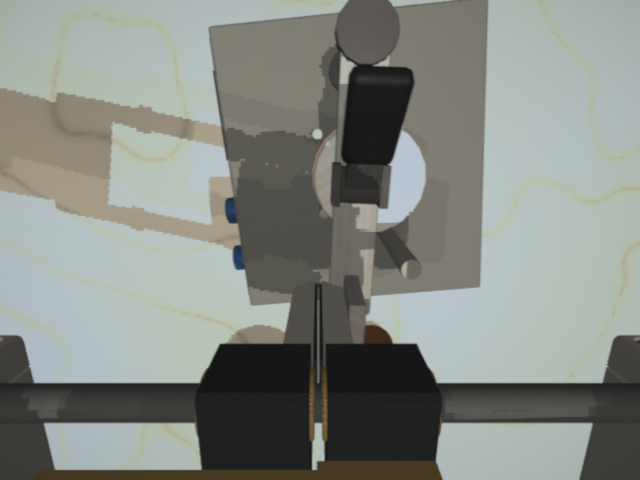

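Call:
arm_command([
  [[0.025,-0.004,0,0.03,1],[0.02,-0.002,0,0.02,1],[0.01,-0.001,0,0,1],[0.01,0,0,0,1]],
])

```text
t: 4.45
position: [0.5648, -0.0644, 0.1859]
ee_rot: [0.695, 0.719, -0.005, -0.005]
ft_force: [-0.9, -0.1, -0.4]
grip_width: 0.0003
```

Call:
arm_command([
  [[0.01,0,0,0,1],[0.01,0,0,0,1],[0.01,0,0,0,1]],
])

```text
t: 4.75
position: [0.5677, -0.0643, 0.1859]
ee_rot: [0.695, 0.719, -0.01, -0.01]
ft_force: [-7.9, -1.1, 4.6]
grip_width: 0.0005
```

Call:
arm_command([
  [[0.01,0,0,0,1],[0.01,0,0,0,1],[0.015,0,0,0,1]],
])

```text
t: 5.05
position: [0.5673, -0.0643, 0.1862]
ee_rot: [0.696, 0.718, -0.018, -0.018]
ft_force: [-11.3, -0.4, 6.0]
grip_width: 0.0006
```

```bash
python3 m.py wrist 5; python3 m.py scene 5;python3 m.py top 5; python3 -c "
import cv2
s=cv2.imread('pics/scene5.png');cv2.imwrite('pics/scene5c.png',cv2.resize(s[170:360,160:420],None,fx=3,fy=3,interpolation=cv2.INTER_CUBIC))"
```

```text
5.1 [ 0.56725117 -0.0643176   0.18619746] [-9.78132958 -0.42808059  7.53213129]
5.15 [ 0.5672786  -0.06431414  0.18620673] [-10.84319526  -0.04130985   5.13189054]
5.2 [ 0.56729914 -0.06430842  0.18621855] [-9.89715354 -0.21439843  4.62941216]
```

View pics/wrist5.png

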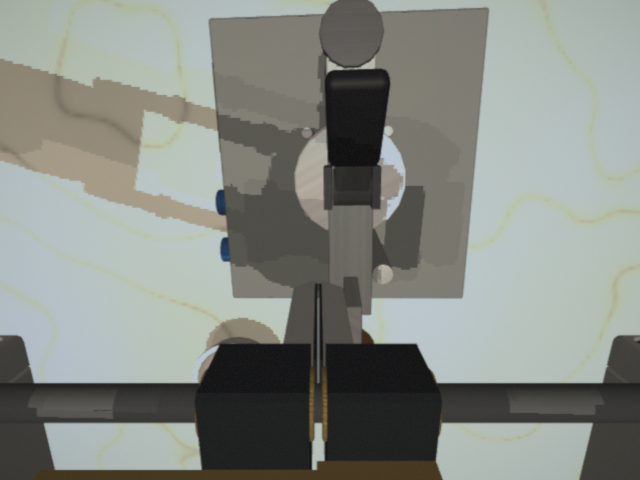

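View pics/scene5c.png

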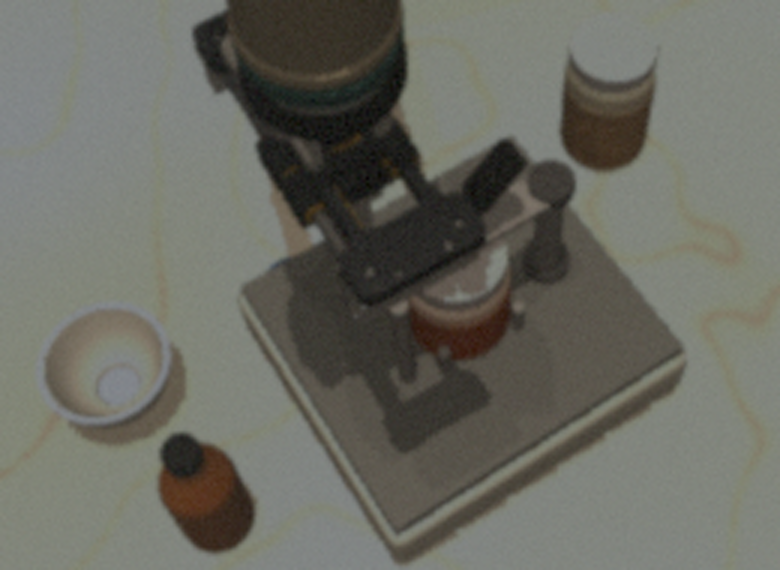

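The wrist view shows the strap's edge against the stop at (384,274), with about 10 N reaction and no further travel, so the strap is home. I back off, raise the tool and measure the lever.

Call:
arm_command([
  [[-0.03,0,0,0,1],[-0.04,0,0,0,1],[0,0,0.12,0,1],[0,0,0.12,0,1],[0,0,0.12,0,1],[0,0,0,0,1]],
])

```text
t: 5.8
position: [0.5433, -0.0624, 0.2968]
ee_rot: [0.696, 0.717, -0.016, -0.018]
ft_force: [-0.7, 0.2, 1.6]
grip_width: 0.0006
```

```bash
python3 m.py wrist 6; python3 m.py scene 6; python3 m.py top 6; python3 - <<'E'
import numpy as np,cv2
for n in ["wrist","scene","top"]:
    W=np.load(n+".npy")
    def rep(s,m):
        P=W[m]; 
        if len(P): print(n,s,len(P),np.round(P.mean(0),4),np.round(P.min(0),4),np.round(P.max(0),4))
    x,y,z=W[...,0],W[...,1],W[...,2]
    b=(x>.5)&(x<.65)&(abs(y)<.12)
    rep("post",b&(abs(z-.176)<.004)&(y>.05))
    L=b&(z>.195)&(z<.245)&(y>-.02)
    rep("lever",L)
    rep("levertop",b&(z>.228)&(z<.245)&(y>-.02))
    rep("tab",b&(z>.2)&(z<.216)&(y<-.04))
    m=b&(abs(z-.171)<.003)&(y<-.015)
    rep("strap+stop",m)
    if L.sum()>50:
        P=W[L]; A=np.c_[P[:,1],P[:,0],np.ones(len(P))]; s=np.linalg.lstsq(A,P[:,2],rcond=None)[0]; print(s,"slope ang",np.arctan(s[0]))
E
python3 -c "
import cv2
s=cv2.imread('pics/top6.png');cv2.imwrite('pics/top6c.png',cv2.resize(s[180:330,220:490],None,fx=2.9,fy=2.9,interpolation=cv2.INTER_CUBIC))"
```

```text
5.85 [ 0.54211481 -0.06216696  0.2943417 ] [-0.00059519  0.24051415 -0.160777  ]
5.9 [ 0.54111454 -0.06199204  0.29233205] [-0.44268061  0.43276079 -0.17321973]
5.95 [ 0.54044447 -0.06189161  0.29100822] [-0.13967283 -0.16399954  0.06759368]
wrist post 1304 [0.5776 0.0638 0.1744] [0.5631 0.05   0.1722] [0.5923 0.0785 0.1772]
wrist lever 2019 [0.5795 0.02   0.2199] [ 0.5683 -0.0046  0.1952] [0.5917 0.0389 0.2351]
wrist levertop 646 [0.5791 0.0324 0.2314] [0.5684 0.0256 0.228 ] [0.5903 0.0389 0.2351]
wrist tab 389 [ 0.5842 -0.0678  0.2094] [ 0.5801 -0.081   0.2001] [ 0.5891 -0.0567  0.2122]
wrist strap+stop 1963 [ 0.5841 -0.0445  0.1703] [ 0.57   -0.0817  0.168 ] [ 0.6073 -0.0163  0.1738]
[ 0.95612733 -0.01855971  0.21149848] slope ang 0.7629735908603472
scene post 200 [0.5795 0.0631 0.1762] [0.5638 0.0505 0.1723] [0.5933 0.078  0.1795]
scene lever 357 [0.5825 0.0169 0.2184] [ 0.5695 -0.0064  0.1951] [0.5924 0.0385 0.238 ]
scene levertop 97 [0.5817 0.0309 0.2327] [0.5695 0.0234 0.2281] [0.5924 0.0385 0.238 ]
scene tab 106 [ 0.587  -0.0696  0.2097] [ 0.5816 -0.0809  0.2006] [ 0.5909 -0.0574  0.2154]
scene strap+stop 379 [ 0.588  -0.0441  0.1719] [ 0.5709 -0.081   0.1682] [ 0.6083 -0.015   0.174 ]
[ 1.01128445 -0.1780748   0.30506098] slope ang 0.7910086735271311
top post 223 [0.5773 0.0654 0.1744] [0.5632 0.0506 0.172 ] [0.5917 0.0798 0.1784]
top lever 310 [0.5787 0.0212 0.219 ] [ 0.568  -0.0014  0.1952] [0.5913 0.0398 0.2359]
top levertop 89 [0.5784 0.0347 0.2316] [0.568  0.0267 0.2281] [0.589  0.0398 0.2359]
top strap+stop 293 [ 0.5844 -0.0345  0.1705] [ 0.5698 -0.0552  0.1681] [ 0.6073 -0.0151  0.1732]
[0.95906051 0.00295758 0.19695281] slope ang 0.7645036930819905
```

View pics/wrist6.png

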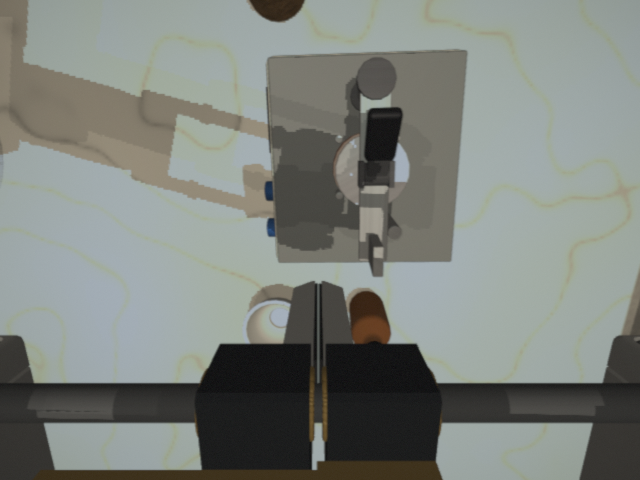

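View pics/top6c.png

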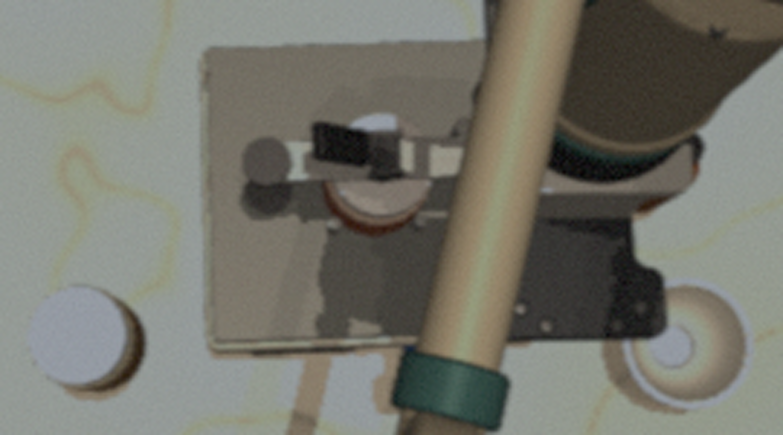

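Three cameras agree: the lever is raised about 0.77 rad, its tip is at roughly y 0.035, z 0.235, and the strap is along the closed direction. Next I move above the tip.

Call:
arm_command([
  [[0.04,0.1,0,0,1],[0.04,0.1,0,0,1],[0.04,0.1,-0.02,0,1],[0,0,0,0,1]],
])

```text
t: 6.35
position: [0.5743, 0.0303, 0.2777]
ee_rot: [0.697, 0.716, -0.022, -0.027]
ft_force: [0.1, -0.9, 0.2]
grip_width: 0.0008
```

Call:
arm_command([
  [[0.015,0,-0.03,0,1],[0.005,0,-0.03,0,1],[0,0,-0.02,0,1],[0,0,0,0,1]],
])

```text
t: 6.75
position: [0.5783, 0.0286, 0.2474]
ee_rot: [0.698, 0.715, -0.025, -0.029]
ft_force: [0.0, -0.7, -0.7]
grip_width: 0.0001
```

```bash
python3 m.py wrist 7; python3 m.py scene 7; python3 -c "
import cv2
s=cv2.imread('pics/scene7.png');cv2.imwrite('pics/scene7c.png',cv2.resize(s[170:360,160:420],None,fx=3,fy=3,interpolation=cv2.INTER_CUBIC))"
```

```text
6.8 [0.57846107 0.0284586  0.24782883] [ 0.57290164 -0.5930459  -0.34566297]
6.85 [0.57885202 0.02862514 0.24858782] [-0.09671501  0.62091763  0.32421636]
```

View pics/wrist7.png

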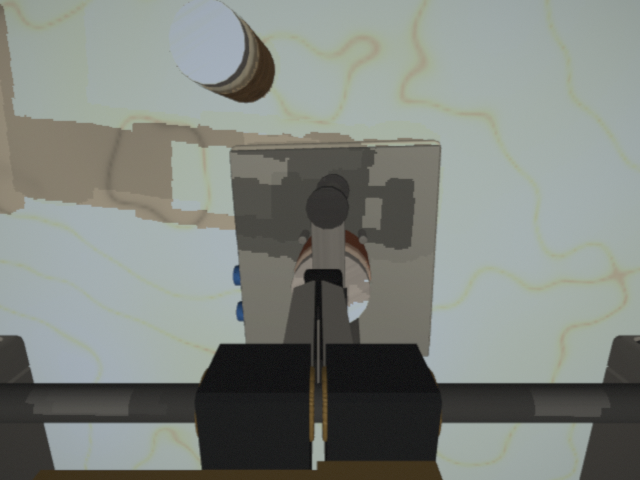

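View pics/scene7c.png

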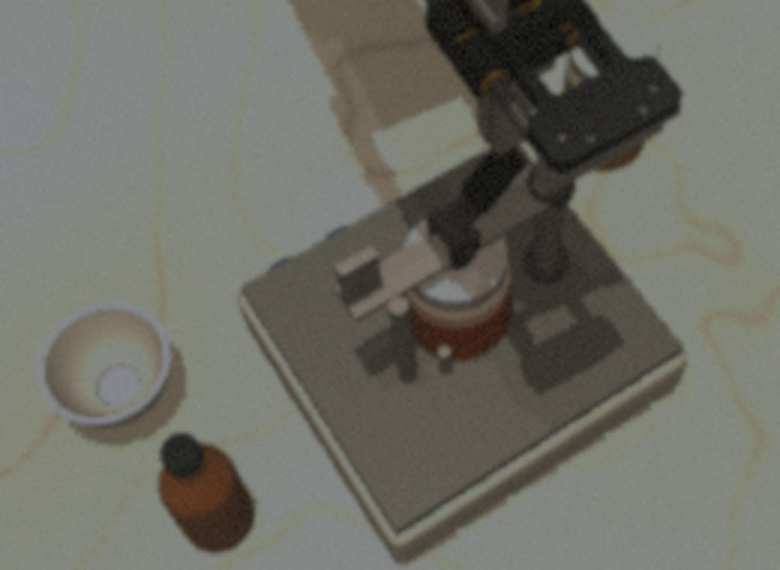

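The finger is over the lever's tip, and the tip shows just ahead of the fingers at (322,275) in the wrist view. I descend along the arc.

Call:
arm_command([
  [[0,0.012,-0.03,0,1],[0,0.012,-0.025,0,1],[0,0.015,-0.025,0,1],[0,0.015,-0.025,0,1],[0,0,0,0,1]],
])

```text
t: 7.35
position: [0.5788, 0.0486, 0.2199]
ee_rot: [0.698, 0.715, -0.02, -0.029]
ft_force: [-0.0, 0.1, -0.3]
grip_width: 0.0006
```

```bash
python3 m.py wrist 8; python3 m.py scene 8; python3 -c "
import cv2
s=cv2.imread('pics/scene8.png');cv2.imwrite('pics/scene8c.png',cv2.resize(s[170:300,260:400],None,fx=4.5,fy=4.5,interpolation=cv2.INTER_CUBIC))"
```

```text
7.4 [0.57882262 0.04825978 0.22027225] [ 0.09584002 -0.84115523  0.11376298]
7.45 [0.57896784 0.04783048 0.22029371] [0.21813915 0.04766785 0.78461977]
```

View pics/scene8c.png

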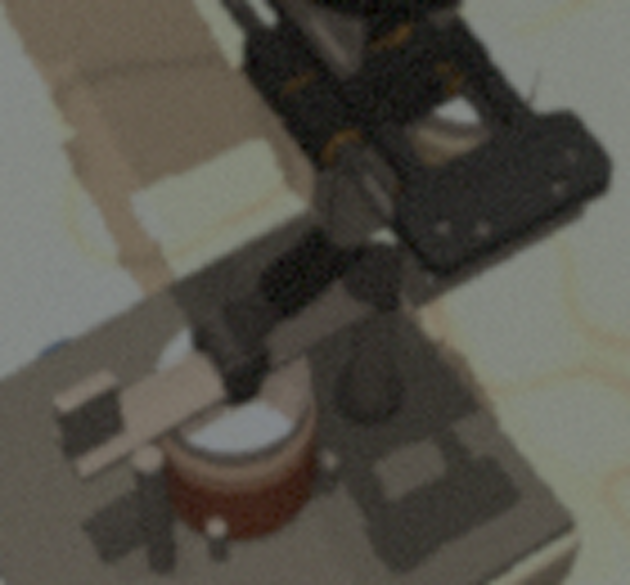

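View pics/wrist8.png

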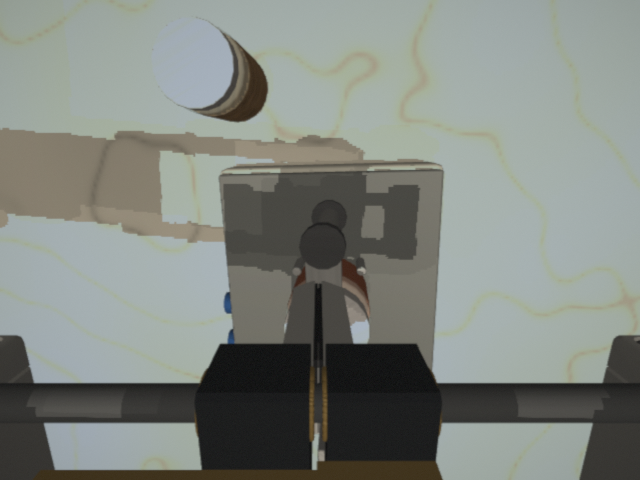

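```bash
python3 - <<'E'
import numpy as np
W=np.load("scene.npy"); img=__import__("cv2").imread("pics/scene8.png")
x,y,z=W[...,0],W[...,1],W[...,2]
b=(abs(x-.581)<.008)&(y>-.01)&(y<.065)&(z>.185)&(z<.26)
P=W[b]
for lo in np.arange(-.01,.065,.005):
    m=(P[:,1]>=lo)&(P[:,1]<lo+.005)
    if m.any(): print(round(lo,3),m.sum(),np.round(np.percentile(P[m,2],[0,25,50,75,100]),4))
E
```

```text
-0.01 22 [0.1911 0.1924 0.1933 0.1944 0.196 ]
-0.005 24 [0.1908 0.1924 0.1936 0.1943 0.1968]
0.0 27 [0.1932 0.195  0.196  0.197  0.2001]
0.005 28 [0.1939 0.1977 0.1991 0.1994 0.2011]
0.01 31 [0.1931 0.2004 0.2022 0.2043 0.2062]
0.015 25 [0.2037 0.2053 0.2057 0.2067 0.2084]
0.02 27 [0.2051 0.2072 0.2078 0.2087 0.2122]
0.025 28 [0.2082 0.2099 0.2108 0.2124 0.2133]
0.03 24 [0.2096 0.2121 0.2132 0.2139 0.2158]
0.035 84 [0.2119 0.2162 0.2306 0.2473 0.2599]
0.04 18 [0.2159 0.2166 0.2179 0.2299 0.2431]
0.045 4 [0.2185 0.2188 0.219  0.2193 0.22  ]
```

The lever now slopes about 0.5 rad and is following the finger. I continue down.

Call:
arm_command([
  [[0,0,-0.025,0,1],[0,0,-0.02,0,1],[0,0,-0.02,0,1],[0,0,0,0,1]],
])

```text
t: 7.85
position: [0.5795, 0.0533, 0.2029]
ee_rot: [0.698, 0.715, -0.014, -0.031]
ft_force: [0.8, -0.7, -0.2]
grip_width: 0.0006
```

Call:
arm_command([
  [[0,-0.015,-0.015,0,1],[0,-0.01,-0.015,0,1],[0,0,-0.01,0,1]],
])

```text
t: 8.15
position: [0.5804, 0.0469, 0.192]
ee_rot: [0.698, 0.715, -0.012, -0.032]
ft_force: [-1.4, 3.0, 15.1]
grip_width: 0.0001
```

Call:
arm_command([
  [[0,0,-0.01,0,1],[0,0,-0.01,0,1]],
])

```text
t: 8.35
position: [0.5805, 0.0469, 0.1918]
ee_rot: [0.699, 0.715, -0.01, -0.031]
ft_force: [-4.6, 2.9, 18.4]
grip_width: 0.0005
```

Call:
arm_command([
  [[0,0,-0.014,0,1],[0,0,-0.014,0,1]],
])

```text
t: 8.55
position: [0.5806, 0.0469, 0.1917]
ee_rot: [0.699, 0.715, -0.008, -0.029]
ft_force: [-5.0, 2.8, 22.1]
grip_width: 0.0002
```

It is blocked at z 0.1917 (expected 0.192) with 22 N, so the lever is at its stop. I lift off and check.

Call:
arm_command([
  [[0,0,0.06,0,1],[0,0,0.14,0,1],[0,0,0.14,0,1],[-0.15,0,0.05,0,1],[-0.16,0,0,0,1],[-0.16,0,0,0,1],[-0.16,0,0,0,1],[0,0,0,0,1],[0,0,0,0,1]],
])

```text
t: 9.45
position: [0.3852, 0.0331, 0.3064]
ee_rot: [0.702, 0.712, -0.017, -0.023]
ft_force: [0.8, -0.1, 0.2]
grip_width: 0.0007
```

```bash
python3 m.py scene 9; python3 m.py top 9; python3 - <<'E'
import numpy as np,cv2
for n in ["scene","top"]:
    W=np.load(n+".npy")
    x,y,z=W[...,0],W[...,1],W[...,2]
    b=(abs(x-.581)<.009)&(y>-.012)&(y<.065)&(z>.178)&(z<.26); P=W[b]
    print(n,[(round(lo,3),round(float(np.median(P[(P[:,1]>=lo)&(P[:,1]<lo+.01),2])),4)) for lo in np.arange(-.01,.06,.01)])
    def rep(s,m):
        P=W[m]
        if len(P): print(n,s,len(P),np.round(P.mean(0),4),np.round(P.min(0),4),np.round(P.max(0),4))
    c=(x>.5)&(x<.65)&(abs(y)<.12)
    rep("tab",c&(z>.2)&(z<.216)&(y<-.04)); rep("lid",c&(abs(z-.152)<.005)&(y<.04)&(y>-.04))
    rep("strap",c&(abs(z-.171)<.003)&(y<-.045)&(y>-.08)&(x<.597))
s=cv2.imread('pics/scene9.png');cv2.imwrite('pics/scene9c.png',cv2.resize(s[170:360,160:420],None,fx=3,fy=3,interpolation=cv2.INTER_CUBIC))
s=cv2.imread('pics/top9.png');cv2.imwrite('pics/top9c.png',cv2.resize(s[180:330,220:490],None,fx=2.9,fy=2.9,interpolation=cv2.INTER_CUBIC))
E
```

```text
9.5 [0.38496453 0.033218   0.30636352] [-0.00097175 -0.01733034 -0.10052684]
9.55 [0.38594847 0.03345801 0.30630939] [ 0.0319147  -0.74411307  1.06272917]
scene [(np.float64(-0.01), 0.1931), (np.float64(0.0), 0.1913), (np.float64(0.01), 0.1913), (np.float64(0.02), 0.1933), (np.float64(0.03), 0.1937), (np.float64(0.04), 0.1937), (np.float64(0.05), 0.1931)]
scene tab 107 [ 0.587  -0.0695  0.2096] [ 0.5804 -0.0811  0.2001] [ 0.5904 -0.0572  0.2158]
scene lid 395 [ 0.5965 -0.0083  0.1539] [ 0.5507 -0.0369  0.1471] [0.6152 0.0241 0.1569]
scene strap 125 [ 0.589  -0.0591  0.1721] [ 0.5723 -0.0798  0.168 ] [ 0.5969 -0.045   0.174 ]
top [(np.float64(-0.01), 0.1907), (np.float64(0.0), 0.1896), (np.float64(0.01), 0.1893), (np.float64(0.02), 0.1917), (np.float64(0.03), 0.191), (np.float64(0.04), 0.1914), (np.float64(0.05), 0.1912)]
top tab 83 [ 0.5833 -0.0664  0.2091] [ 0.5796 -0.0787  0.2   ] [ 0.5887 -0.0551  0.2134]
top lid 473 [ 0.5757 -0.0042  0.1523] [ 0.5491 -0.0348  0.1482] [0.6124 0.0237 0.1568]
top strap 163 [ 0.581  -0.0581  0.1703] [ 0.5716 -0.0795  0.168 ] [ 0.5969 -0.045   0.1737]
```

View pics/scene9c.png

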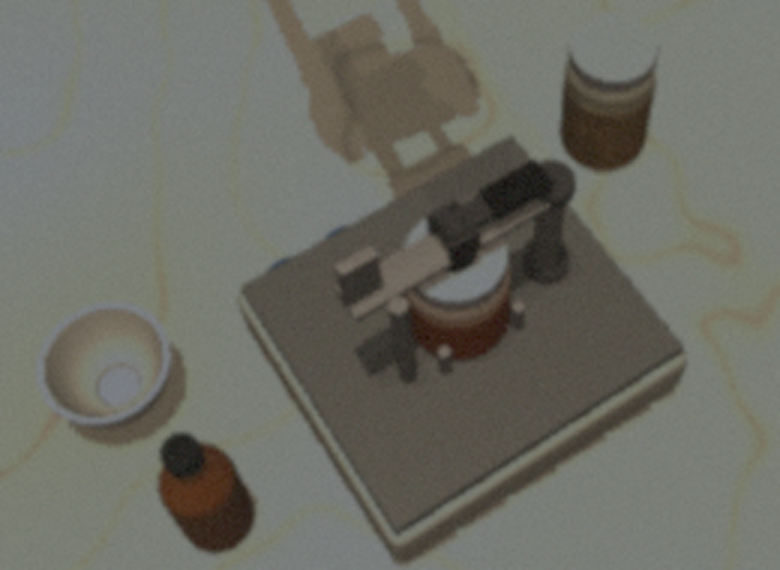

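View pics/top9c.png

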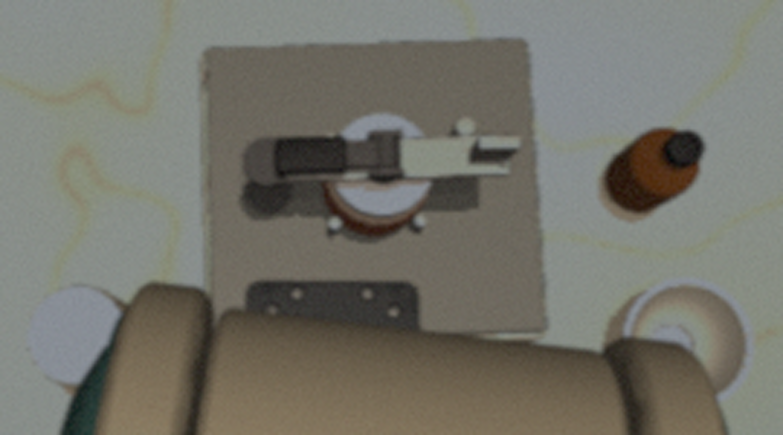

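The pictures show the strap against the stop at (465,127) in the top crop. The lever lies flat at z ≈ 0.191 along its length, the jar is between its pins, and the arm is clear.

```bash
python3 -c "
from station import env
print(env.close_job())"
```

```text
the job is handed in; nothing more can be done
None
```

The strap is fully home across the jar's lid and the cam lever is all the way down. I handed the job in at about 9.6 s of the 48 s allowed, with the arm clear of everything.

- **Strap:** I pushed it round by its tab with the closed fingers. It stopped moving with about 10 N of reaction. The last top and scene pictures show it touching the stop, with the tab where it was right after the push.
- **Lever:** I pressed it down only after the strap was home. It stopped at z = 0.192 m with about 22 N of reaction. After I lifted off, the depth readings showed it level at 0.191–0.194 m along its length, against the expected 0.192 m.
- **Jar and bench:** In the last pictures the jar stands between its pins. The spare jar, flask and mortar look unmoved, though I compared these by eye only.

The tool tilted by about 3–4° during the pushes, with no visible effect. The scene and top cameras differ by 2–3 mm, close to their stated accuracy. I could not see the pad itself, so its contact with the lid is inferred from the flat lever and the force rising at the end of the push.

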